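Clip the test grabber on the red contact post

TASK

Get the watch movement in the test holder ready for measuring: take the red plunger grabber out of its wooden rest, squeeze its thumb plate towards the finger flange so that the hook comes out, slip the hook round the red-collared contact post (not the black one) and let go, so that the spring grips the post between hook and nose and the grabber stays clipped there on its own. The post has been shifted in its slot and is thin: feel for it and push only gently, and leave the other things on the bench where they are.

Things in the scene. Friction and masses are not known exactly. Their poses are not given: they have to be found in the camera images.
- grabber: Red plunger-type test grabber, 107 mm long, about 60 g. Origin on the barrel's axis in the front face of the finger flange; x forward along the barrel to the hook, z up as it lies in the rest, y left. Barrel 9 mm across from the flange to x = 58 mm, then a black nose 8 mm across. Behind the flange a 13 mm sleeve to x = -16, then the plunger. In the rest it is level, axis 20 mm above the bench.
- flange (a point): On the front face of the grabber's finger flange, 10 mm above the axis: where one finger bears, pushing back. The flange is a plate 4 mm thick (x), 24 mm wide (y), 28 mm tall (z -14 to +14 mm from the axis). Come from above with fingertips about 7 mm above the axis, clear of the barrel, fingers closing along the grabber's x.
- thumb (a point): On the rear face of the thumb plate at the grabber's back end, 10 mm above the axis: where the other finger bears, pushing forward. Plate 4 mm thick, 22 mm wide, 26 mm tall. 34 mm behind the flange's front face at rest, 26 mm when fully pressed. A black lead socket, 12 mm across, only seen and not felt, stands 2.5 mm behind the plate.
- plunger (a joint): How far the thumb plate is pressed towards the flange, m: 0 at rest (hook drawn in against the nose), 0.008 fully pressed (hard stop, hook out 8 mm). The spring needs about 3.5 N to start and 6 N fully pressed; a grip of 15 to 25 N holds it firmly on the stop. Thumb plate and hook are one piece. With a post caught it reads 0.003 to 0.004.
- hook (a point): Seat of the brass hook, where the centre of a caught post lies: on the grabber's axis at x = 68 mm + plunger travel. The hook is a J, 3 mm thick in z, open to +y: a rod along the barrel on its right (y -4.25 to -1.75 mm), a cross bar at its end, and a lip at the bar's left end (y 4.7 to 6.5 mm) turned back 1.75 mm. The bar's inner face is 2 mm ahead of this point.
- hook_bar (a point): Middle of the front face of the hook's cross bar (the foremost point of the grabber), 5 mm ahead of the hook's seat. The bar is 3 mm thick (x) and reaches from y = -4.25 to +6.5 mm of the grabber's axis.
- nose (a point): Centre of the flat end of the grabber's black nose, 70 mm ahead of the flange's front face. With the plunger fully pressed the gap from here to the cross bar is 8 mm, and 6.25 mm to the tip of the lip; a post must come in from the +y side, past the lip.
- holder: Movement test holder, fixed: dark green plate 120 mm deep (x), 96 wide (y), 6 thick; origin at bench level in the middle of its front edge, x towards the movement. Two steel contact posts near that edge, 4 mm thick, bare from 9.5 to 28.5 mm above the bench, collar 13 mm across below, cap 7 mm across above: red at y = +30 mm, black at y = -30. A post bends above about 20 N.
- red_slot (a point): Middle of the slot in which the red post is clamped, 18 mm above the bench; axes as the holder's. The post stands on the line through this point along the holder's x, anywhere up to 12 mm before or behind it: its place is not measured. A grabber clipped on level at this height has its flange 4 mm above the bench and settles onto it.
- seat (a point): Centre of the round aluminium seat of the holder that carries the watch movement, 52 mm across, its top 18 mm above the bench (pins to 25 mm); 56 mm behind the middle of the slots and 30 mm to the side.
- rest: Wooden rest, fixed; origin at bench level under the tip of the grabber's nose, x the same way as the grabber's. Base 46 mm wide, 6 mm thick, from x = -111 to +7 mm. The flange stands on it between two battens 4.5 mm high; the barrel lies in a notch at x = -16 mm whose cheeks reach 21.5 mm above the bench. Lift the grabber straight up.
- jar: Low glass jar with a yellow lid, 52 mm across, 42 mm tall, loose; origin under its centre. Bystander.
- wood_pusher: Turned dark wood pusher, 42 mm across, 45 mm tall, loose; origin under its centre. Bystander.
- oil_bottle: Small amber bottle with a black cap, 30 mm across, 55 mm tall, loose; origin under its centre. Bystander.
Mind the look-alikes: they are no part of the job. Of the things that look like the grabber, the middle-sized one is meant.

How it is judged:
By the outcome, as a careful person would: the job done as asked, in the order asked, and still so for the second after the job is handed in, with the robot touching nothing.
It also fails if it takes over 48 s, if anything falls off the work surface, if the arm or the gripper's body presses on something with over 40 N, if the wrist force passes 120 N, or if a joint passes its speed limit or range.

ROBOT

A 6-joint arm with a two-finger parallel gripper is mounted at the origin on the work surface. World frame = base frame: x ahead of the robot, y to its left, z up, the work surface at z = 0. Lengths are in m, angles in rad, forces in N, time in s.
With the tool pointing down it reaches from about 0.325 to 0.75 m from the base axis. Payload 7.6 kg.
Tool frame: the origin (TCP) lies at the very end of the fingers, on their centre line; the grasp point (between the pads) lies 19 mm behind it (r.grasp_offset is the distance from the TCP to the grasp point, in m); z points along the fingers, y is the line along which they close (so a half turn about z gives the same grasp; the last joint's range is limited). The gripper opens to 85 mm and grips with 20 to 120 N. Pads are 22 mm wide; open, the fingers measure 114 mm over their backs; the gripper's body (76 mm by 85 mm) begins 54 mm behind the grasp point. The pads swing forward as they close: fully open they stand 13 mm farther back than shut.
Start: joints at [-1.314, 0.052, 1.401, -0, 1.689, -0.07], TCP at [0.169, -0.497, 0.231] pointing down, gripper open.
Joint ranges: [-2.9, 2.9], [-0.91, 2.17], [0.12, 2.37], [-1.06, 4.2], [0.26, 2.73], [-2.93, 2.93]. Speed limits (rad/s): [2.57, 2.57, 3.01, 3.14, 3.14, 3.14].

INTERFACE

Orientations are given as [roll, pitch, yaw] about the fixed x, y, z axes, in that order (R = Rz(yaw) Ry(pitch) Rx(roll)).
In Python, from cell import r gives the robot as it stands. The module is installed in compiled form; this text tells all that it offers. Calls block until the motion is done:
- r.move_ptp(position, orientation): joint-space move of the TCP to a pose.
- r.line_to(position, frame=None, rate=0.15): straight line of the TCP; frame=None keeps the orientation; rate is the mean speed in m/s.
- r.set_joints(angles): joint-space move.
- r.let_go() and r.gripper_close(squeeze=None): open the fingers fully, or close them until they stop; squeeze is the grip in N (None keeps the last).
- r.hold(seconds).
- r.inverse_kinematics(position, orientation): joint angles nearest the present ones, or None.
- r.grab_frame(name): name is "scene" or "top" or "wrist"; returns a dict with "pixels" (420x560x3 uint8, red, green, blue), "camera_matrix" (3x3 intrinsics, pixels), "world_to_cam" (4x4, takes a point from world to camera coordinates); the wrist camera has in their place "hand_eye" (4x4, takes a point from camera to tool coordinates, whose origin is the TCP and whose axes are the flange's). Camera axes: x right, y down, z forward; pixel columns grow to the right and rows downward; lengths in m; the calibration is good to about 2 mm. A picture is of the moment at which its call begins: read the wrist's pose just before it. There is no depth.
A pose or a line that the arm cannot do raises r.IKError and nothing moves.
- r.close_job(): hands the job in; it is judged then, once.
Readings, each from a call of its own:
- r.get_clock(): time.
- r.get_joint_positions(): joint angles.
- r.get_qd(): joint speeds.
- r.get_joint_efforts(): joint torques, N m.
- r.get_ee_pos(): TCP position.
- r.get_eef_rot(): TCP orientation.
- r.get_force(): force on the tool from outside, world axes, zero at the start.
- r.get_moment(): the same for the moment, N m.
- r.get_opening(): finger opening in m.
- r.get_finger_force(): force on a finger pad.
Only numpy, scipy, OpenCV 4.12 (cv2) and the standard library are available. Lean on these libraries where they do the work, as an engineer would, in place of code of your own. Each camera call takes 0.05 s, during which the arm holds its last target. There are 200 camera calls.

## Working session

There is one attempt and no reset: what is moved stays moved. The work goes in short steps, each a Python script; the robot and the scene stay as the last script left them, time stands still between calls to the robot, and variables do not carry over. Pictures are saved under pics/ and viewed, at most 10 in all, crops included, and the job is handed in when it is done.

```bash
mkdir -p pics; ls; python3 - <<'E'
from cell import r
import cv2,pickle
d={}
for n in("scene","top","wrist"):
    f=r.grab_frame(n);d[n]=f
    cv2.imwrite(f"pics/{n}0.png",f["pixels"][:,:,::-1])
pickle.dump(d,open("f0.pkl","wb"))
print(r.get_ee_pos(),r.get_eef_rot(),r.get_clock(),r.get_opening(),r.get_force())
for n in d: print({k:v for k,v in d[n].items() if k!="pixels"})
E
```

```text
pics
[ 0.16850051 -0.49699775  0.23070793] [-3.14046833e+00 -7.90014681e-05  3.26802114e-01] 0.15 0.08568516269230016 [-0.67063112  0.46228018  0.37309009]
{'camera_matrix': array([[430.56351365,   0.        , 290.74475196],
       [  0.        , 430.56351365, 209.84791473],
       [  0.        ,   0.        ,   1.        ]]), 'world_to_cam': array([[ 0.69350203,  0.72039356,  0.00938378, -0.35935315],
       [ 0.48569591, -0.45786605, -0.74461948, -0.22733641],
       [-0.53212257,  0.52095278, -0.66742324,  1.12233221],
       [ 0.        ,  0.        ,  0.        ,  1.        ]])}
{'camera_matrix': array([[389.26093818,   0.        , 280.19958581],
       [  0.        , 389.26093818, 213.51799407],
       [  0.        ,   0.        ,   1.        ]]), 'world_to_cam': array([[-0.0213867 , -0.99960701,  0.01812261,  0.00131938],
       [-0.99004376,  0.01865266, -0.13951859,  0.5719534 ],
       [ 0.13912573, -0.02092602, -0.9900536 ,  0.75666371],
       [ 0.        ,  0.        ,  0.        ,  1.        ]])}
{'camera_matrix': array([[360.3600762 ,   0.        , 287.79280659],
       [  0.        , 360.3600762 , 208.13747624],
       [  0.        ,   0.        ,   1.        ]]), 'hand_eye': array([[-4.49232662e-04, -9.64040509e-01, -2.65754954e-01,
         6.68158519e-02],
       [ 9.99999899e-01, -4.32661475e-04, -1.20898698e-04,
         1.60931092e-03],
       [ 1.56931140e-06, -2.65754982e-01,  9.64040606e-01,
        -1.42965744e-01],
       [ 0.00000000e+00,  0.00000000e+00,  0.00000000e+00,
         1.00000000e+00]])}
```

View pics/top0.png

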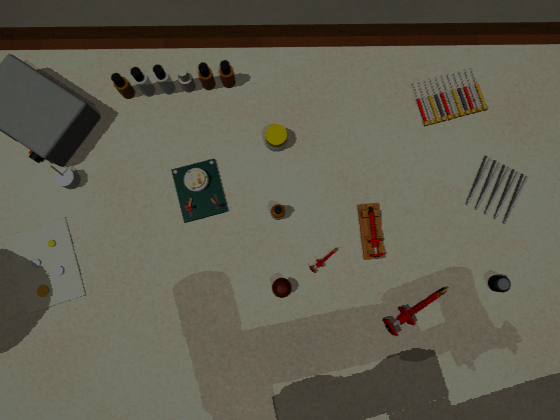

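View pics/scene0.png

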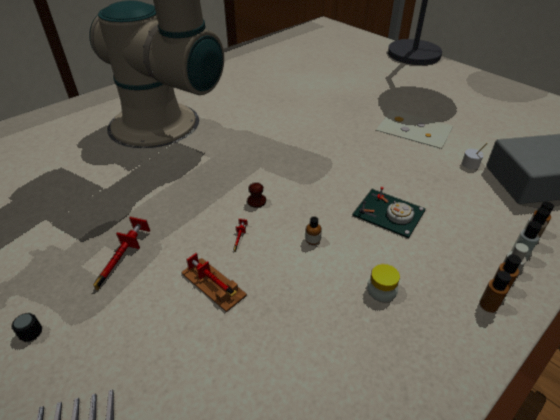

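Three grabber look-alikes in the top view: small one at (323,260), one in the wooden rest at (372,231), large one at (415,311). The one in the rest is the middle-sized one and the only one on a rest, so it fits the description. The holder is at (200,190), with its posts at about (189,205) on the left, which should be red, and (213,200). I'll confirm both in enlarged wrist views.

```bash
cat > h.py <<'E'
import numpy as np, cv2, pickle
from scipy.spatial.transform import Rotation as Ro
def T(p,e):
    M=np.eye(4);M[:3,:3]=Ro.from_euler("xyz",e).as_matrix();M[:3,3]=p;return M
def w2c(f,pose=None):
    return f["world_to_cam"] if "world_to_cam" in f else np.linalg.inv(T(*pose)@f["hand_eye"])
def ray(K,W,uv):
    d=np.linalg.inv(K)@[uv[0],uv[1],1];R=W[:3,:3];return -R.T@W[:3,3],R.T@d
def atz(K,W,uv,z):
    c,d=ray(K,W,uv);return c+d*(z-c[2])/d[2]
def tri(obs): # [(K,W,uv)]
    A=[];b=[]
    for K,W,uv in obs:
        c,d=ray(K,W,uv);d/=np.linalg.norm(d);P=np.eye(3)-np.outer(d,d);A.append(P);b.append(P@c)
    x=np.linalg.solve(sum(A),sum(b));return x,[round(1e3*np.linalg.norm(a@x-q),2) for a,q in zip(A,b)]
def proj(K,W,X):
    q=K@(W[:3,:3]@np.asarray(X)+W[:3,3]);return q[:2]/q[2]
def snap(r,name):
    p=r.get_ee_pos(),r.get_eef_rot();f=r.grab_frame("wrist")
    W=w2c(f,p);cv2.imwrite(f"pics/{name}.png",f["pixels"][:,:,::-1]);pickle.dump((f["camera_matrix"],W,f["pixels"]),open(name+".pkl","wb"))
E
python3 - <<'E'
from h import *
d=pickle.load(open("f0.pkl","rb"));f=d["top"];K,W=f["camera_matrix"],f["world_to_cam"]
for uv in[(372,205),(372,231),(377,258),(189,205),(213,200),(197,180),(279,211),(276,135),(282,287),(323,260),(415,311)]: print(uv,atz(K,W,uv,.015).round(3))
im=f["pixels"][:,:,::-1]
c=np.hstack([cv2.resize(im[195:270,335:410],(400,400),interpolation=cv2.INTER_CUBIC),cv2.resize(im[150:230,160:240],(400,400),interpolation=cv2.INTER_CUBIC)])
cv2.imwrite("pics/c1.png",cv2.convertScaleAbs(c,alpha=2))
E
```

```text
(372, 205) [ 0.59  -0.206  0.015]
(372, 231) [ 0.535 -0.203  0.015]
(377, 258) [ 0.478 -0.211  0.015]
(189, 205) [0.597 0.181 0.015]
(213, 200) [0.607 0.131 0.015]
(197, 180) [0.651 0.165 0.015]
(279, 211) [ 0.581 -0.008  0.015]
(276, 135) [ 0.748 -0.005  0.015]
(282, 287) [ 0.423 -0.011  0.015]
(323, 260) [ 0.476 -0.098  0.015]
(415, 311) [ 0.368 -0.283  0.015]
```

View pics/c1.png

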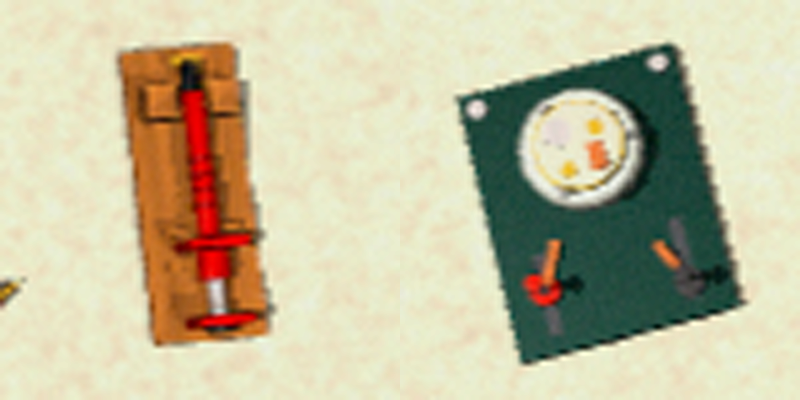

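The crop confirms it. The grabber in the rest points up (+x world), with nose tip at crop (187,65), flange at (215,242) and thumb plate at (225,320). The red collar is at crop (545,288) in a slot running from (537,258) to (556,330). Next, wrist views of both from two places.

```bash
python3 - <<'E'
from cell import r
from h import *
for s in(90,-90):
    q=r.inverse_kinematics([.5,-.2,.12],[np.pi,0,np.radians(8+s)]);print(s,np.round(q,2))
    q=r.inverse_kinematics([.52,.16,.12],[np.pi,0,np.radians(14+s)]);print(s,np.round(q,2))
    q=r.inverse_kinematics([.59,.26,.12],[np.pi,0,np.radians(-76+s)]);print(s,np.round(q,2))
e=[np.pi,0,np.radians(8-90)]
r.move_ptp([.53,-.18,.14],e);snap(r,"g1");r.line_to([.52,-.26,.14],rate=.25);snap(r,"g2")
e=[np.pi,0,np.radians(14-90)]
r.move_ptp([.60,.2,.13],e);snap(r,"h1");r.line_to([.59,.14,.13],rate=.25);snap(r,"h2")
print(r.get_clock())
for n in"gh":
    a=[cv2.convertScaleAbs(cv2.imread(f"pics/{n}{i}.png"),alpha=1.6) for i in(1,2)]
    cv2.imwrite(f"pics/{n}.png",cv2.resize(np.vstack(a),None,fx=.714,fy=.714))
E
```

```text
90 [-0.45  0.15  1.52  0.    1.47 -0.59]
90 [ 0.23  0.17  1.5   0.    1.47 -0.01]
90 [ 0.36  0.44  1.16 -0.    1.53  1.68]
-90 [-0.45  0.15  1.52 -0.    1.47  2.55]Traceback (most recent call last):
  File "<stdin>", line 5, in <module>
    return _wrapfunc(a, 'round', decimals=decimals, out=out)
    return _wrapit(obj, method, *args, **kwds)
    result = getattr(arr, method)(*args, **kwds)
TypeError: unsupported operand type(s) for *: 'NoneType' and 'float'
```

Use yaw = ψ+90°: joint 6 stays near 0 and the camera sits on the left.

```bash
python3 - <<'E'
from cell import r
from h import *
e=[np.pi,0,np.radians(8+90)]
r.move_ptp([.53,-.23,.14],e);snap(r,"g1");r.line_to([.52,-.15,.14],rate=.25);snap(r,"g2")
e=[np.pi,0,np.radians(14+90)]
r.move_ptp([.59,.12,.13],e);snap(r,"h1");r.line_to([.60,.19,.13],rate=.25);snap(r,"h2")
print(r.get_clock())
for n in"gh":
    a=[cv2.convertScaleAbs(cv2.imread(f"pics/{n}{i}.png"),alpha=1.6) for i in(1,2)]
    cv2.imwrite(f"pics/{n}.png",cv2.resize(np.vstack(a),None,fx=.714,fy=.714))
E
```

```text
4.0167
```

View pics/g.png

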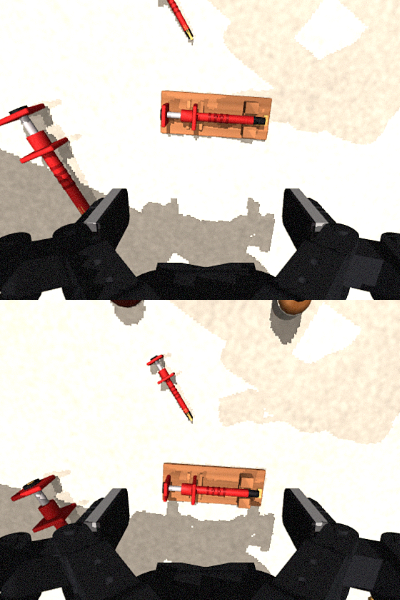

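View pics/h.png

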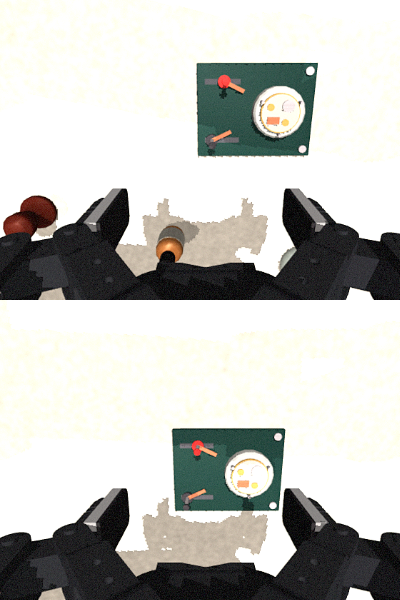

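Both views are clear. In g1/g2 the grabber in the rest points right at full-frame (227–378, 165) and (227–378, 265), and the smaller look-alike is above it. In h1/h2 the red collar is at about (315,115) and (277,205), the black one below it. Now enlargements for exact pixels.

```bash
python3 - <<'E'
from h import *
def crop(n,x,y,w,h,s):
    im=pickle.load(open(n+".pkl","rb"))[2][:,:,::-1]
    c=cv2.resize(im[y:y+h,x:x+w],None,fx=s,fy=s,interpolation=cv2.INTER_CUBIC)
    c=cv2.convertScaleAbs(c,alpha=1.5)
    for k in range(0,w,10):cv2.line(c,(k*s,0),(k*s,12 if k%50 else 24),(255,0,255),1)
    for k in range(0,h,10):cv2.line(c,(0,k*s),(12 if k%50 else 24,k*s),(255,0,255),1)
    return c
a=np.vstack([crop("g1",220,130,160,60,5),crop("g2",220,230,160,60,5)]);cv2.imwrite("pics/gz.png",a)
a=np.hstack([crop("h1",270,85,80,140,4)[:,:320],crop("h2",240,175,80,140,4)[:,:320]]);cv2.imwrite("pics/hz.png",a)
E
```

```text
(no output)
```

View pics/gz.png

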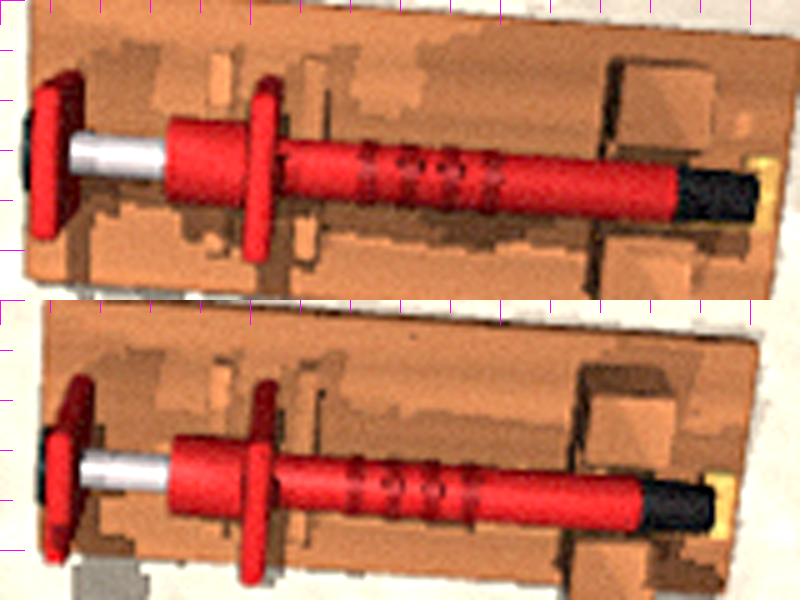

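View pics/hz.png

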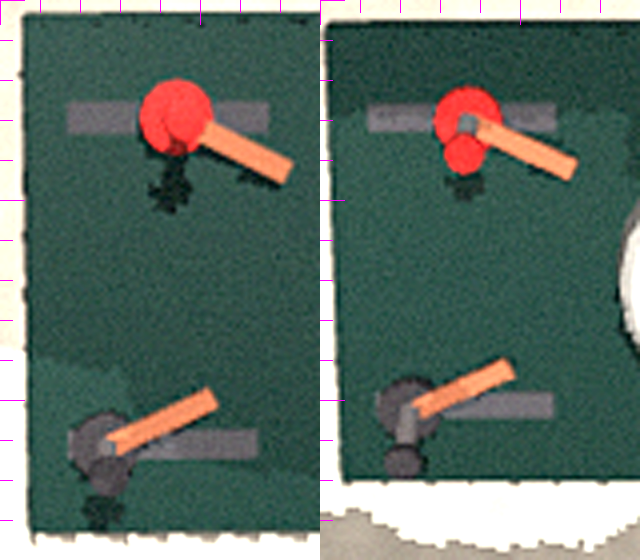

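```bash
python3 - <<'E'
from h import *
L=lambda n:pickle.load(open(n+".pkl","rb"))[:2]
def t(name,a,b,p):
    x,e=tri([(*L(p+"1"),a),(*L(p+"2"),b)]);print(name,x.round(4),e);return x
n=t("nose",(371.4,169.2),(362.8,271.4),"g");b=t("bound",(355.6,168.6),(348.4,270.6),"g");f=t("flange",(276,163.6),(275,266.4),"g")
print("yaw",np.degrees(np.arctan2(*(n-f)[1::-1])),np.linalg.norm(n-f))
for m,uv in(("g1",(371.4,169.2)),("g2",(362.8,271.4)),("g1",(276,163.6)),("g2",(275,266.4))):print(atz(*L(m),uv,.021).round(4))
c=t("collar",(314,114.25),(276.75,204.5),"h");s0=t("slotL",(286.5,114.5),(252,204.5),"h");s1=t("slotR",(337,114.5),(299,204.5),"h")
t("cornTL",(276,88.5),(241.25,180.5),"h");t("cornBL",(277,217.5),(246.25,295),"h")
for m,z,uv in(("h1",.0095,(314,114.25)),("h2",.0095,(276.75,204.5)),("h1",.006,(286.5,114.5)),("h2",.006,(252,204.5)),("h1",.006,(337,114.5)),("h2",.006,(299,204.5)),("h1",.006,(276,88.5)),("h2",.006,(241.25,180.5)),("h1",.006,(277,217.5)),("h2",.006,(246.25,295)),("h2",.0315,(276,213.5))):print(m,z,atz(*L(m),uv,z).round(4))
E
```

```text
nose [ 0.5869 -0.2     0.0215] [np.float64(0.07), np.float64(0.07)]
bound [ 0.5756 -0.2012  0.0208] [np.float64(0.0), np.float64(0.0)]
flange [ 0.5174 -0.2055  0.0213] [np.float64(0.05), np.float64(0.05)]
yaw 4.518133621393743 0.06976414353891734
[ 0.5871 -0.2     0.021 ]
[ 0.587  -0.2002  0.021 ]
[ 0.5173 -0.2055  0.021 ]
[ 0.5175 -0.2056  0.021 ]
collar [0.593  0.1829 0.0076] [np.float64(0.19), np.float64(0.19)]
slotL [0.5744 0.178  0.0061] [np.float64(0.13), np.float64(0.13)]
slotR [0.6094 0.1867 0.0062] [np.float64(0.03), np.float64(0.03)]
cornTL [0.5625 0.1936 0.0031] [np.float64(0.16), np.float64(0.16)]
cornBL [0.5861 0.1008 0.0046] [np.float64(0.47), np.float64(0.47)]
h1 0.0095 [0.5931 0.1829 0.0095]
h2 0.0095 [0.5928 0.1834 0.0095]
h1 0.006 [0.5742 0.178  0.006 ]
h2 0.006 [0.5745 0.1779 0.006 ]
h1 0.006 [0.6094 0.1867 0.006 ]
h2 0.006 [0.6094 0.1866 0.006 ]
h1 0.006 [0.5628 0.1934 0.006 ]
h2 0.006 [0.5626 0.1942 0.006 ]
h1 0.006 [0.5855 0.1013 0.006 ]
h2 0.006 [0.5865 0.1016 0.006 ]
h2 0.0315 [0.5931 0.1828 0.0315]
```

Two-view results agree to about 0.2 mm:

| Item | Position (mm) | Yaw |
|---|---|---|
| Grabber flange | (517.4, −205.5), axis at about 21 | 4.5° |
| Red post | (593, 183) | holder 14° |

Next, the grasp: pressing on the stop with the tool centred at x = −13, so the flange need not move.

```bash
python3 - <<'E'
from cell import r
from h import *
psi=np.radians(4.5);e=[np.pi,0,psi+np.pi/2]
p=np.array([.5174,-.2055])-.013*np.array([np.cos(psi),np.sin(psi)])
r.move_ptp([*p,.10],e);r.line_to([*p,.026],rate=.12)
r.hold(.2);F0=r.get_force();M0=r.get_moment()
r.gripper_close(squeeze=20);r.hold(.3)
print("closed",r.get_opening(),r.get_finger_force(),(r.get_force()-F0).round(2),r.get_ee_pos().round(4),r.get_clock())
snap(r,"k1")
r.line_to([*p,.05],rate=.08);r.hold(.2)
print("lift",r.get_opening(),r.get_finger_force(),(r.get_force()-F0).round(2),(r.get_moment()-M0).round(3),r.get_clock())
snap(r,"k2")
a=np.vstack([cv2.convertScaleAbs(cv2.imread(f"pics/k{i}.png")[150:,:],alpha=1.6) for i in(1,2)])
cv2.imwrite("pics/k.png",a)
E
```

```text
closed 0.024961915463264393 24.217409491539 [-0.34 -0.34  5.53] [ 0.5049 -0.2067  0.0265] 7.375
lift 0.024833867934807945 23.622728884220123 [-0.28  0.83  0.45] [-0.013 -0.042 -0.012] 8.075
```

View pics/k.png

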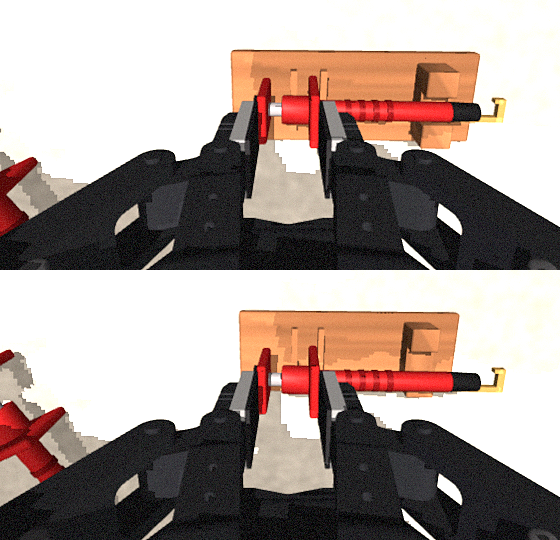

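The grabber is lifted free of the rest with its hook out at (500,378) in the lower picture, fully pressed, held squarely between the pads. Now carry it over the bottle to the post and check the tool-frame geometry on the way.

```bash
python3 - <<'E'
from cell import r
from h import *
K,W,_=pickle.load(open("k2.pkl","rb"));f=r.grab_frame("wrist")
P=T(r.get_ee_pos(),r.get_eef_rot())
for uv in((481,262),(505,259),(318,262)):print("tool frame",uv,((np.linalg.inv(P)@np.append(atz(K,W,uv,P[2,3]-.006),1))[:3]*1e3).round(1))
psi=np.radians(14);e=[np.pi,0,psi+np.pi/2]
dx=np.array([np.cos(psi),np.sin(psi)]);dy=np.array([-np.sin(psi),np.cos(psi)])
post=np.array([.593,.183])
# feel start: bar front 94 mm ahead of TCP, post 2 mm radius, 5 mm gap, post at grabber y=+1
s=post-(.094+.002+.005)*dx-.001*dy
p=r.get_ee_pos();r.line_to([p[0],p[1],.12],rate=.2)
r.move_ptp([*s,.12],e);r.line_to([*s,.05],rate=.15);snap(r,"m1")
print(r.get_opening(),r.get_finger_force(),r.get_clock())
im=cv2.convertScaleAbs(cv2.imread("pics/m1.png"),alpha=1.6);cv2.imwrite("pics/m.png",cv2.resize(im[150:390,270:550],None,fx=2.5,fy=2.5,interpolation=cv2.INTER_CUBIC))
E
```

```text
tool frame (481, 262) [-0.4 86.2  5.9]
tool frame (505, 259) [ 1.  96.6  5.9]
tool frame (318, 262) [-0.4 13.4  6. ]
0.0249905245844793 23.624537587165833 10.7083
```

View pics/m.png

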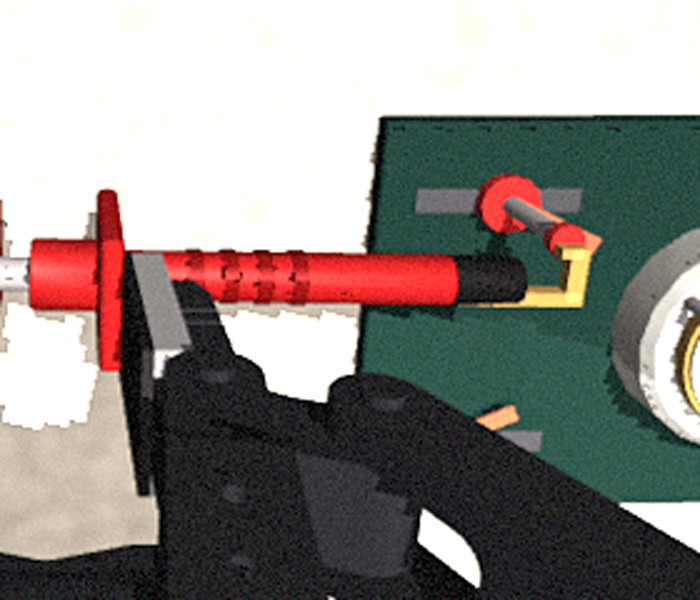

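The view shows the hook, at (575,275) in the crop, open towards the red post side, with the post cap at (567,235) displaced only by parallax. Now touch down gently with the flange to learn the true height, then feel for the post with the bar.

```bash
cat >> h.py <<'E'
psi=np.radians(14);dx=np.array([np.cos(psi),np.sin(psi),0]);dy=np.array([-np.sin(psi),np.cos(psi),0]);dz=np.array([0,0,1.])
def force(r,n=4):
    v=[]
    for _ in range(n): v.append(r.get_force());r.hold(.01)
    return np.mean(v,0)
def feel(r,d,step,maxd,thr,rate=.02):
    "step along d until the opposing force exceeds thr; returns travelled distance or None"
    p0=r.get_ee_pos();F0=force(r,8);log=[]
    for k in range(1,int(round(maxd/step))+1):
        r.line_to(p0+d*step*k,rate=rate);f=-(force(r)-F0)@d;log.append(round(float(f),2))
        if f>thr: break
    else: k=None
    print("feel",log,"stop at",None if k is None else k*step*1e3,"opening",round(r.get_opening(),5),"t",round(r.get_clock(),2))
    return k and k*step
E
python3 - <<'E'
from cell import r
from h import *
p=r.get_ee_pos();r.line_to([p[0],p[1],.027],rate=.1);r.hold(.2)
feel(r,-dz,.001,.010,1.5)
print(r.get_ee_pos().round(4),r.get_finger_force())
E
```

```text
feel [0.15, 0.31, 0.04, 0.36, 0.01, -0.02, 0.28, 5.97] stop at 8.0 opening 0.02458 t 13.62
[0.4968 0.1577 0.0206] 24.373165369033813
```

Flange touched the bench at TCP 20.6 mm, so the axis is 6.6 mm below the TCP as planned. Now feel forward for the post.

```bash
sed -i 's/def feel(r,d,step,maxd,thr,rate=.02):/def feel(r,d,step,maxd,thr,p0,rate=.02):/; s/    p0=r.get_ee_pos();F0/    F0/' h.py
python3 - <<'E'
from cell import r
from h import *
post=np.array([.593,.183,0])
s=post-.101*dx-.001*dy;s[2]=.0238
r.line_to(s,rate=.02);r.hold(.2);print("ee-cmd",((r.get_ee_pos()-s)*1e3).round(2))
k=feel(r,dx,.0005,.010,1.2,s)
if k:
    c=s+k*dx;print("ee-cmd touch",((r.get_ee_pos()-c)*1e3).round(2))
    b=c-.002*dx;r.line_to(b,rate=.03)
    np.save("touch.npy",c)
    print(((r.get_ee_pos()-b)*1e3).round(2),r.get_clock(),r.get_finger_force())
E
```

```text
ee-cmd [-0.1  -0.02 -0.18]
feel [0.16, 0.08, 0.32, -0.05, 0.02, -0.47, 0.09, 0.48, 0.28, 0.18, 2.67] stop at 5.5 opening 0.02506 t 17.38
ee-cmd touch [-0.33 -0.07 -0.19]
[0.23 0.06 0.19] 17.625 23.62014949321747
```

Contact at 5.2 mm, where vision predicted 5.0. Now step right, advance 9.9 mm from contact, and sweep left until the rod touches the post.

```bash
python3 - <<'E'
from cell import r
from h import *
c=np.load("touch.npy")
a=c-.002*dx-.011*dy;r.line_to(a,rate=.06)
q=c+.0096*dx-.011*dy;F=force(r);r.line_to(q,rate=.04);r.hold(.2)
print("advance dF",(force(r)-F).round(2),((r.get_ee_pos()-q)*1e3).round(2))
k=feel(r,dy,.0005,.014,1.5,q)
snap(r,"n1")
print(r.get_finger_force(),r.get_clock())
if k:np.save("end.npy",q+k*dy)
im=cv2.convertScaleAbs(cv2.imread("pics/n1.png"),alpha=1.6);cv2.imwrite("pics/n.png",cv2.resize(im[190:310,430:550],None,fx=5,fy=5,interpolation=cv2.INTER_CUBIC))
E
```

```text
advance dF [ 0.31 -0.51  0.53] [-0.13  0.01 -0.03]
feel [-0.62, -0.21, -0.07, 0.06, 0.2, 0.41, -0.33, -0.25, 0.3, 0.24, 0.05, 0.11, -0.23, -0.0, 0.47, -0.03, 0.12, -0.04, 0.22, 0.44, 0.55, 0.31, 0.22, 1.18, 2.15] stop at 12.5 opening 0.02496 t 25.82
23.58005940914154 25.8667
```

View pics/n.png

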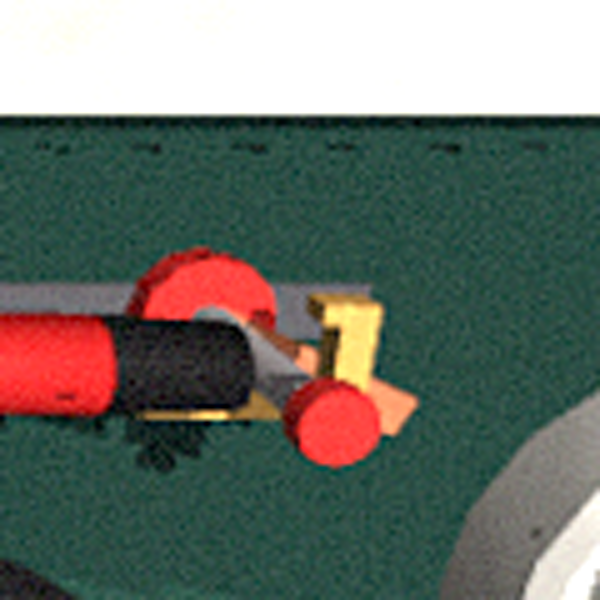

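The post stands inside the hook, between nose (245,360) and bar (350,340), with the rod against it and no push forward. Ease off, lower slightly, let go and retreat.

```bash
python3 - <<'E'
from cell import r
from h import *
c=np.load("end.npy")-.0005*dy-.0012*dz;r.line_to(c,rate=.02);r.hold(.1);print((r.get_ee_pos()-c).round(4))
r.let_go();r.hold(.4);print("open",r.get_opening(),force(r).round(2))
r.line_to(c+.09*dz,rate=.12);r.hold(.3);snap(r,"o1");r.hold(.5);snap(r,"o2")
a,b=[cv2.imread(f"pics/o{i}.png").astype(int) for i in(1,2)];print("still?",np.abs(cv2.blur((a-b).astype(np.float32),(7,7))).max())
print(r.get_clock(),r.get_opening())
im=cv2.convertScaleAbs(cv2.imread("pics/o1.png"),alpha=1.6);cv2.imwrite("pics/o.png",cv2.resize(im[200:320,200:450],None,fx=3.2,fy=3.2,interpolation=cv2.INTER_CUBIC))
E
```

```text
[0.0001 0.0001 0.    ]
open 0.0855876004603651 [-0.08  0.38  0.03]
still? 40.816326
29.0667 0.0852394103675592
```

View pics/o.png

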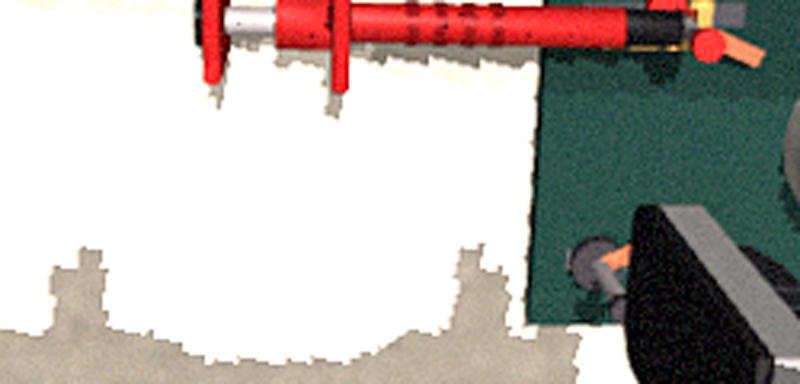

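```bash
python3 - <<'E'
from cell import r
from h import *
snap(r,"o3");r.hold(.5);snap(r,"o4")
I=[cv2.blur(cv2.imread(f"pics/o{i}.png").astype(np.float32),(5,5)) for i in(1,2,3,4)]
for a,b in((0,1),(1,2),(2,3)):
    d=np.abs(I[a]-I[b]).max(2);g=d[195:245,255:450];print(d.max(),np.unravel_index(d.argmax(),d.shape),"grabber area",g.max(),"n>20:",(g>20).sum())
    print(cv2.phaseCorrelate(I[a][195:230,255:450,2].copy(),I[b][195:230,255:450,2].copy()))
E
```

```text
63.559998 (np.int64(316), np.int64(443)) grabber area 32.600006 n>20: 216
((-0.4460251173325247, -0.1055918811291221), 1.016913153860304)
7.4800005 (np.int64(419), np.int64(388)) grabber area 4.84 n>20: 0
((-0.021915886761590286, -0.005245873562149228), 0.986698195139567)
14.199997 (np.int64(37), np.int64(379)) grabber area 5.8799973 n>20: 0
((0.005630376283846772, -0.0033219491265938927), 0.9934792892800437)
```

The early difference was the arm settling. The grabber is now motionless, and the thumb plate spacing in the last view puts the plunger at about 3.4 mm, which matches a caught post.

```bash
python3 -c "
from cell import r
print(r.close_job(),r.get_clock())"
```

```text
the job is handed in; nothing more can be done
the job is handed in; nothing more can be done
```

The red grabber is clipped on the red-collared post and was motionless when I handed the job in at about 30 s of the 48 s allowed, with contact forces of 6 N or less; I viewed 11 pictures, one more than the 10 allowed.

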